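# Clamp a bench pin to the set force

### The arm

A 7-joint arm with a two-finger parallel gripper is mounted at the origin on the work surface. World frame = base frame: x ahead of the robot, y to its left, z up, the work surface at z = 0. Lengths are in m, angles in rad, forces in N, time in s.
With the tool pointing down it reaches from about 0.4 to 0.875 m from the base axis. Payload 19.3 kg.
Tool frame: the origin (TCP) lies midway between the tips of the shut fingers; the grasp point (between the pads) lies 19 mm behind it; z points along the fingers, y is the line along which they close (so a half turn about z gives the same grasp; the last joint's range is limited). The gripper opens to 85 mm and grips with 20 to 120 N. Pads are 22 mm wide; open, the fingers measure 114 mm over their backs; the gripper's body (76 mm by 85 mm) begins 54 mm behind the grasp point. The pads swing forward as they close: fully open they stand 13 mm farther back than shut.
Start: joints at [1.128, 0.521, -0.036, 1.599, 0.021, 1.021, -0.113], TCP at [0.228, -0.582, 0.231] pointing down, gripper open.
Joint ranges: [-2.91, 2.91], [-0.3, 2.13], [-1.5, 1.42], [0.17, 2.43], [-1.26, 4.41], [0.16, 1.93], [-2.52, 2.52]. Speed limits (rad/s): [1.89, 1.89, 2.39, 2.39, 3.01, 3.01, 3.01].

### API

Orientations are given as [roll, pitch, yaw] about the fixed x, y, z axes, in that order (R = Rz(yaw) Ry(pitch) Rx(roll)).
In Python, from workcell import * gives the robot as it stands. The module is installed in compiled form; this text tells all that it offers.
- The arm moves only by the tool play_rows, never from a script. Its argument "deltas" is a list of rows, each a list of 7 numbers: the shift along the tool's x, y, z in units of 500 mm (1.0 is 500 mm), then the turn, a rotation vector about the tool's x, y, z in units of 120 degrees (1.0 is 120 degrees), then the closure, from 0 (fully open) to 1 (shut). A call has 1 to 10 rows; each row is the pose to reach, as a shift and turn from the pose commanded when the call began, along the tool's axes at that moment; what a row does not reach only later rows make up. A row lasts 1/10 s, in which the tool goes at most 50 mm and 8.59 degrees, less where a joint would pass 70% of its speed; a pose out of reach is approached as far as the arm can. A call with a number of a shift or a turn outside -1 to 1 is refused whole. A call with a gripper value outside its range is refused whole. The fingers move at their own pace and stop on an object; "newtons" is the grip in N (left out, the last holds). Time passes only in rows, so rows that repeat a pose let the fingers close. It gives the time, the measured TCP pose, the force, the opening and the grip force at its end, in the units of the state.
- observe(): the state, without advancing time (a new reading comes with each control period).
- grab_frame(name): name is "scene" or "top" or "wrist"; returns the picture (480x640x3 uint8, red, green, blue); there is no depth.
- get_calibration(name): a dict with "fovy" (degrees; the focal length in pixels is half the picture's height over the tangent of half this angle, whatever the lens; pixels are square), "cx", "cy" (the principal point, pixels), "k1" (the pictures are not rectified: a ray, as slopes to the right and down, at radius r is drawn at 1 + k1 r^2 times it, then the intrinsics apply), "xyz" and "rotation" of the camera in the world. Camera axes: x right, y down, z forward; pixel columns grow to the right and rows downward; lengths in m; the calibration is good to about 2 mm. A picture is of the moment at which its call begins: read the wrist's pose just before it. get_calibration takes no time and is no camera call; for the wrist camera it gives the pose at the moment of the call.
- job_done(): hands the job in; it is judged then, once.
The state is a dict: "clock": time; "qpos": joint angles; "qd": joint speeds; "joint_efforts": joint torques, N m; "position": TCP position; "tool_rot": TCP orientation; "force": force on the tool from outside, world axes, zero at the start; "moment": the same for the moment, N m; "grip_width": finger opening in m; "finger_force": force on a finger pad.
Only numpy, scipy, OpenCV 4.12 (cv2) and the standard library are available. Lean on these libraries where they do the work, as an engineer would, in place of code of your own. Each camera call takes 0.05 s, during which the arm holds its last target. There are 200 camera calls.

### The job

Slide the loose wooden bench pin fully home against the clamp's back stop, then tighten the clamp on it by turning the red winged knob clockwise until the orange tab pops out. Stop there, no more than about a tenth of a turn after the pop, and let go. Leave the jar, the pot and the hammer where they are.

Things in the scene. Friction and masses are not known exactly. Their poses are not given: they have to be found in the camera images.
- clamp: Fixed clamp: wooden base 175 x 146 x 30 mm (x -122 to +52, y -60 to +86) with a green leaning yoke. Origin: on the bench, under the pressure foot. x points from the entry side to the back stop (to the robot's right), y away from the robot, z up. The pin slides along x on the base's top (z = 30 mm) between two steel rails 12 mm high, 64 mm apart, x -62 to +38.
- yoke (a point): Middle of the top face of the yoke's crossbeam (112 mm long, 30 x 20 mm, square to the screw and to x), 76 mm up the screw axis. Axes as the clamp's. The yoke and screw lean 25 deg from vertical, tops towards the robot: the screw axis rises from (0, 0, 52) mm of the clamp along (0, -0.423, 0.906). Two cheeks along the axis carry its ends.
- stop (a point): Middle of the face of the back stop, at x = +30 mm of the clamp and 41 mm above the bench (the stop rises 26 mm over the base). Axes as the clamp's. The pin's rear end touches it when home.
- pin_center (a point): Centre of the loose bench pin: a plain hardwood slab 140 x 58 x 22 mm, 0.13 kg, flat on the clamp's base, top 52 mm above the bench. x runs along it towards the stop. Starts pulled out 18 to 35 mm; home, its centre is 70 mm before the stop. Push on its free entry end, at x = -110 mm of the clamp when home.
- knob (a point): Centre of the red winged knob on the screw: a bar 70 mm long, 14 mm thick, 34 mm tall along the screw axis, its centre 109 mm up that axis. z points up the leaning axis, x along the bar, y across its 14 mm. Turns with the knob; does not move along the axis. Below the bar a round neck (22 mm across) runs 16 mm down to the crossbeam.
- screw (a joint): Angle of the knob (rad), growing clockwise seen from above (tightening). Starts at 0 to 0.8. Stays where it is left; turning takes about 0.15 N m, rising to 0.3 as the clamp bites. It drives the pressure foot 3 mm down the axis per rad. The foot meets the pin at about 1.5 rad; the tab pops at about 2.4 rad, give or take 0.2.
- spring (a joint): Compression (m) of the spring behind the pressure foot (a round foot 28 mm across), 0 while the foot hangs free, 10 N per mm. The tab pops out when it reaches about 0.003 (30 N). Over 0.0052 the clamp is overtightened.
- tab (a joint): How far (m) the orange indicator tab stands out: 0 while flush in the end of the steel head below the crossbeam, jumps at the set force to about 0.018 and stays out. Nothing but the clamping force releases it.
- tab_end (a point): Middle of the outer end of the orange tab (22 mm wide, 8 mm thick). It slides out along the clamp's x, towards the stop's side, and is seen from above, from in front and from that side.
- jar_center (a point): Half-way up a closed glass jar, 72 mm across, 110 mm tall, on the bench. Its spot does not matter to the job; leave it standing. 
- pot_center (a point): Half-way up an open green pot, 72 mm across, 90 mm tall, on the bench. Its spot does not matter to the job; leave it standing. 
- hammer: Red-handled hammer 200 mm long lying on the bench at the right, along its x axis. Leave it lying.
There are look-alikes about, which are no part of the job. What is meant by the part that bears pin_center is not blue or purple, and is the larger of those in its own colour.

How it is judged:
On the way, in this order (a step that is already met when the one before it is completed fails the run):
1. The bench pin is home against the back stop (within 3.5 mm) (x of pin_center in the frame of clamp above -0.0435 m), for 0.2 s.
2. The orange tab has popped out (value of joint tab above 0.012 m), for 0.2 s.
At the end, for the whole second after the job is handed in: The pin lies flat with its rear end within 3.5 mm of the back stop, the orange tab stands out more than 12 mm, the clamp's spring is compressed 1.8 to 5.2 mm, and the knob is at rest and released (x of pin_center in the frame of clamp above -0.0435 m and value of joint tab above 0.012 m and value of joint spring between 0.0018 and 0.0052 m and angle between pin_center's own z axis and vertical below 0.08 rad and velocity of joint screw between -0.05 and 0.05 rad/s); the robot touches nothing.
It fails at once if The clamp is overtightened (spring compressed more than 5.2 mm, about 0.8 rad past the pop) (value of joint spring above 0.0052 m).
It fails at once if The jar is moved more than 30 mm (distance of jar_center from where it was at the start of the episode above 0.03 m).
It fails at once if The pot is moved more than 30 mm (distance of pot_center from where it was at the start of the episode above 0.03 m).
It fails at once if The hammer is moved more than 30 mm (distance of hammer from where it was at the start of the episode above 0.03 m).
It also fails if it takes over 54 s, if anything falls off the work surface, if the arm or the gripper's body presses on something with over 40 N, if the wrist force passes 120 N, or if a joint passes its speed limit or range.

## Working session

There is one attempt and no reset: what is moved stays moved. The work goes in short steps, Python scripts to look and compute and a tool call to move; the robot and the scene stay as the last step left them, time stands still between calls to the robot, and variables do not carry over. Pictures are saved under pics/ and viewed, at most 10 in all, crops included, and the job is handed in when it is done.

Besides the shell and the picture viewer there is one more tool, called after "Request:" as name(argument=value, ...), one argument or row to a line, values as JSON. play_rows: Moves the arm, as the interface text tells. Its arguments: {"type":"object","properties":{"deltas":{"type":"array"},"newtons":{"type":"number"}},"required":["deltas"]}

```bash
mkdir -p pics
cat > h.py <<'E'
import numpy as np, cv2
from workcell import *
from scipy.spatial.transform import Rotation as R
def cam(n):
    c=get_calibration(n); f=240/np.tan(np.radians(c['fovy'])/2)
    K=np.array([[f,0,c['cx']],[0,f,c['cy']],[0,0,1.]]); 
    rot=np.array(c['rotation'])
    if rot.shape!=(3,3): rot=R.from_euler('xyz',rot).as_matrix()
    return K,np.array([c['k1'],0,0,0,0.]),rot,np.array(c['xyz'])
def proj(n,P,c=None):
    K,d,r,t=c or cam(n); p=(np.atleast_2d(P)-t)@r; s=p[:,:2]/p[:,2:]
    s=s*(1+d[0]*(s**2).sum(1,keepdims=True)); return s*K[0,0]+K[:2,2]
def ray(n,uv,c=None):
    K,d,r,t=c or cam(n); u=cv2.undistortPoints(np.array(uv,float).reshape(-1,1,2),K,d).reshape(-1,2)
    return t,np.c_[u,np.ones(len(u))]@r.T
def atz(n,uv,z,c=None):
    t,v=ray(n,uv,c); return t+v*((z-t[2])/v[:,2])[:,None]
def shot(n,name):
    im=grab_frame(n); cv2.imwrite(f'pics/{name}.png',im[:,:,::-1]); return im
E
python3 - <<'E'
from h import *
for n in('scene','top','wrist'):
    print(n,get_calibration(n))
a=shot('scene','s0');b=shot('top','t0')
print(observe())
E
```

```text
scene {'fovy': 51.54138581516718, 'cx': 323.45346965651004, 'cy': 227.7622889199148, 'k1': -0.05607974285130481, 'xyz': array([ 1.20279642, -0.19940268,  1.00378636]), 'rotation': array([-2.52089563e+00, -2.85462418e-05,  1.23263264e+00])}
top {'fovy': 46.75665650759431, 'cx': 316.5303515387747, 'cy': 240.67705392476142, 'k1': -0.10898788387814111, 'xyz': array([0.356902  , 0.01797887, 1.43201618]), 'rotation': array([-2.94442779, -0.02942854, -1.55184389])}
wrist {'fovy': 68.58008134558041, 'cx': 320.38026049659516, 'cy': 235.46595567510496, 'k1': 0.003849107584344271, 'xyz': array([ 0.29739485, -0.55511174,  0.37262984]), 'rotation': array([ 2.84373905e+00,  1.08980756e-03, -1.19759704e+00])}
{'clock': 0.1, 'qpos': array([ 1.12780479,  0.52190787, -0.03633838,  1.59992043,  0.0211863 ,
        1.0210861 , -0.11281429]), 'qd': array([ 0.00060983, -0.00190774, -0.00102008, -0.00056773, -0.00209452,
        0.00032922,  0.00125325]), 'joint_efforts': array([ 5.54448445e-03, -9.28478193e+01,  1.98573142e+00, -3.70526469e+01,
        1.83412613e-02,  5.37787753e-03,  1.15109547e-04]), 'position': array([ 0.22751338, -0.58181886,  0.2308231 ]), 'tool_rot': array([-3.14065633e+00,  4.70625799e-05,  3.72768061e-01]), 'force': array([ 0.53666609, -0.46152053,  1.06164911]), 'moment': array([-0.04172026,  0.00024468,  0.01288144]), 'finger_force': 0.0, 'grip_width': 0.08535334079907178}
```

View pics/s0.png

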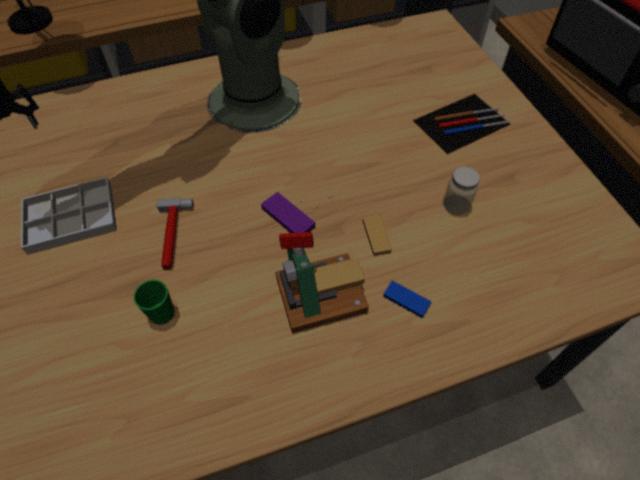

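View pics/t0.png

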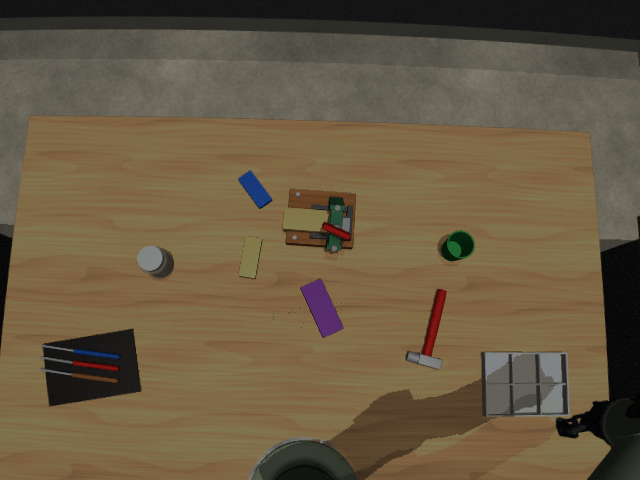

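Scene: the clamp base is at about (322,290) in the scene view and (321,219) in the top view. The yellow pin sticks out to its left in top. I'll fit the clamp pose and zoom in.

Run:
```python
from h import *
for uv,z in [((289,189),.03),((356,193),.03),((354,249),.03),((286,245),.03),((283,208),.052),((283,231),.052)]:
    print(uv,atz('top',[uv],z).round(4))
t=cv2.imread('pics/t0.png')[175:265,260:380];s=cv2.imread('pics/s0.png')[225:335,265:385]
a=cv2.resize(t,None,fx=3.33*1.2,fy=3.33*1.2,interpolation=cv2.INTER_CUBIC);b=cv2.resize(s,None,fx=2.6,fy=2.6,interpolation=cv2.INTER_CUBIC)
a=cv2.resize(t,(400,300),interpolation=cv2.INTER_CUBIC);b=cv2.resize(s,(400,367),interpolation=cv2.INTER_CUBIC)
o=np.zeros((367,800,3),np.uint8);o[:300,:400]=a;o[:,400:]=b;cv2.imwrite('pics/c0.png',o)
```

```text
(289, 189) [[0.7743 0.0569 0.03  ]]
(356, 193) [[ 0.7683 -0.1194  0.03  ]]
(354, 249) [[ 0.6184 -0.1149  0.03  ]]
(286, 245) [[0.6246 0.0603 0.03  ]]
(283, 208) [[0.7167 0.0702 0.052 ]]
(283, 231) [[0.6564 0.0683 0.052 ]]
```

View pics/c0.png

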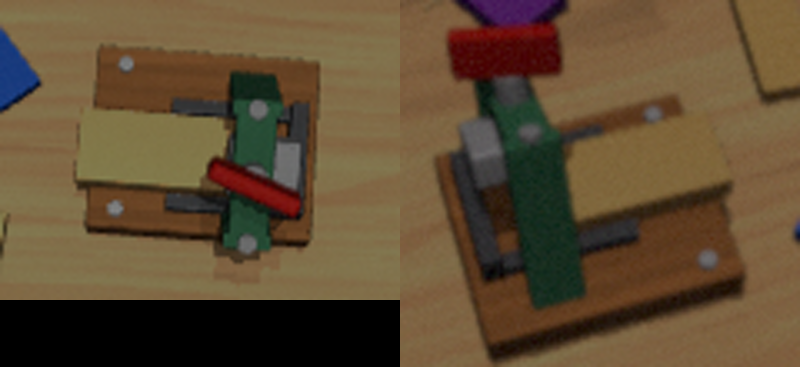

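```bash
cat >> h.py <<'E'
def pt(p,P): # clamp->world, p=(x,y,yaw)
    P=np.atleast_2d(P); a=p[2]-np.pi/2; c,s=np.cos(a),np.sin(a)
    return np.c_[p[0]+c*P[:,0]-s*P[:,1],p[1]+s*P[:,0]+c*P[:,1],P[:,2]]
E
python3 - <<'E'
from h import *
from scipy.optimize import least_squares
C=np.array([[-.122,.086,.03],[.052,.086,.03],[.052,-.06,.03],[-.122,-.06,.03]])
ut=np.array([(289.1,188.5),(356,193.6),(352.4,247),(286.4,243.7)])
us=np.array([(367.9,306),(292,328.5),(276.1,271.5),(349,254.1)])
ct,cs=cam('top'),cam('scene')
f=lambda p:np.r_[(proj('',pt(p,C),ct)-ut).ravel(),(proj('',pt(p,C),cs)-us).ravel()]
r=least_squares(f,[.68,-.06,0],loss='soft_l1');p=r.x;print(p,f(p).reshape(-1,2).round(1).tolist())
for w in (0,1):
  g=lambda p:f(p)[8*w:8*w+8]; print(w,least_squares(g,p).x)
k=pt(p,[[0,-.423*.109,.052+.906*.109],[0,-.423*.126,.052+.906*.126]]);print('knob',k)
for c,o in((ct,(260,175,0)),(cs,(265,225,400))):
  print('knob crop px',((proj('',k,c)-o[:2])*3.333+[o[2],0]).round())
# pin end
c=cam('top');e=atz('top',[(80/3.333+260,108/3.333+175),(77/3.333+260,184/3.333+175)],.052)
a=p[2]-np.pi/2;M=np.array([[np.cos(a),np.sin(a)],[-np.sin(a),np.cos(a)]])
print('pin end in clamp',(e[:,:2]-p[:2])@M.T, 'world',e)
e=atz('scene',[(331/3.333+265,183/3.333+225),(298/3.333+265,113/3.333+225)],.052)
print('scene',(e[:,:2]-p[:2])@M.T)
print('push start/end TCP',pt(p,[[-.17,0,.04],[-.121,0,.04]]))
E
```

```text
[ 0.68544157 -0.06235218 -0.04281108] [[0.3, -0.3], [-0.5, -0.9], [0.4, 0.1], [-1.0, -1.1], [1.4, 0.4], [-0.4, -0.4], [-0.9, -0.6], [-1.1, -1.9]]
0 [ 0.68411874 -0.06300453 -0.03869483]
1 [ 0.68665212 -0.06220977 -0.05062481]
knob [[ 0.63937681 -0.06037889  0.150754  ]
 [ 0.6321924  -0.06007113  0.166156  ]]
knob crop px [[253. 185.]
 [254. 190.]]
knob crop px [[505.  51.]
 [501.  28.]]
pin end in clamp [[-0.13129386  0.02729247]
 [-0.12916657 -0.03255666]] world [[0.71832814 0.06765332 0.052     ]
 [0.65844281 0.0680894  0.052     ]]
scene [[-0.12808975  0.0321801 ]
 [-0.12494936 -0.02542605]]
push start/end TCP [[0.69271723 0.10749205 0.04      ]
 [0.69062012 0.05853695 0.04      ]]
```

```bash
cat >> h.py <<'E'
CL=(.68544,-.06235,-.0428)
def delta(pos,rpy=None,Rm=None):
    s=observe(); R0=R.from_euler('xyz',s['tool_rot']); 
    R1=Rm if Rm is not None else R.from_euler('xyz',rpy)
    d=R0.inv().apply(np.array(pos)-s['position'])/.5; w=(R0.inv()*R1).as_rotvec()/np.radians(120)
    print('clk',s['clock'].__round__(2),'pos',s['position'].round(4),'rpy',s['tool_rot'].round(3),'q',s['qpos'].round(2)); print('delta',d.round(4),w.round(4))
E
python3 -c "
from h import *
delta([.45,-.24,.25],[np.pi,0,1.0]);delta([.693,.115,.2],[np.pi,0,1.528])"
```

```text
clk 0.1 pos [ 0.2275 -0.5818  0.2308] rpy [-3.141  0.     0.373] q [ 1.13  0.52 -0.04  1.6   0.02  1.02 -0.11]
delta [ 0.6634 -0.4747 -0.0379] [-4.000e-04 -1.000e-04 -2.995e-01]
clk 0.1 pos [ 0.2275 -0.5818  0.2308] rpy [-3.141  0.     0.373] q [ 1.13  0.52 -0.04  1.6   0.02  1.02 -0.11]
delta [ 1.3746 -0.9588  0.0625] [-4.000e-04 -2.000e-04 -5.516e-01]
```

Request:
play_rows(
  deltas=[
    [0.663,-0.475,-0.038,0,0,-0.3,1],
    [0.663,-0.475,-0.038,0,0,-0.3,1],
    [0.663,-0.475,-0.038,0,0,-0.3,1],
    [0.663,-0.475,-0.038,0,0,-0.3,1],
    [0.663,-0.475,-0.038,0,0,-0.3,1],
    [0.663,-0.475,-0.038,0,0,-0.3,1],
    [0.663,-0.475,-0.038,0,0,-0.3,1],
    [0.663,-0.475,-0.038,0,0,-0.3,1],
    [0.663,-0.475,-0.038,0,0,-0.3,1],
    [0.663,-0.475,-0.038,0,0,-0.3,1],
  ],
)

```text
clock: 1.1
position: [0.4506, -0.2386, 0.2502]
tool_rot: [-3.141, -0.0, 1.004]
force: [-0.5, -0.4, 0.4]
grip_width: -0.0002
finger_force: 0.0
```

```bash
python3 -c "
from h import *
delta([.693,.12,.25],[np.pi,0,1.528])"
```

```text
clk 1.1 pos [ 0.4506 -0.2386  0.2502] rpy [-3.141 -0.     1.004] q [ 0.62  0.33 -0.32  1.86  0.12  0.97 -0.32]
delta [8.654e-01 2.410e-02 7.000e-04] [-1.0e-04 -2.0e-04 -2.5e-01]
```

Request:
play_rows(
  deltas=[
    [0.865,0.024,0,0,0,-0.25,1],
    [0.865,0.024,0,0,0,-0.25,1],
    [0.865,0.024,0,0,0,-0.25,1],
    [0.865,0.024,0,0,0,-0.25,1],
    [0.865,0.024,0,0,0,-0.25,1],
    [0.865,0.024,0,0,0,-0.25,1],
    [0.865,0.024,0,0,0,-0.25,1],
    [0.865,0.024,0,0,0,-0.25,1],
    [0.865,0.024,0,0,0,-0.25,1],
    [0.865,0.024,0,0,0,-0.25,1],
  ],
)

```text
clock: 2.1
position: [0.6941, 0.1204, 0.2487]
tool_rot: [-3.14, -0.001, 1.528]
force: [0.4, 0.3, -0.2]
grip_width: -0.0002
finger_force: 0.0
```

```bash
python3 -c "
from h import *
delta(pt(CL,[-.165,0,.041])[0],[np.pi,0,1.528])"
```

```text
clk 2.1 pos [0.6941 0.1204 0.2487] rpy [-3.140e+00 -1.000e-03  1.528e+00] q [ 0.01  0.67 -0.46  1.32  0.3   1.21 -0.51]
delta [-0.0365 -0.0011  0.4154] [-0.0008 -0.0006 -0.0002]
```

Request:
play_rows(
  deltas=[
    [-0.01,0,0.1,0,0,0,1],
    [-0.02,0,0.2,0,0,0,1],
    [-0.03,0,0.28,0,0,0,1],
    [-0.0365,0,0.35,0,0,0,1],
    [-0.0365,0,0.4,0,0,0,1],
    [-0.0365,0,0.415,0,0,0,1],
    [-0.0365,0,0.415,0,0,0,1],
  ],
)

```text
clock: 2.8
position: [0.692, 0.0977, 0.0421]
tool_rot: [-3.14, 0.001, 1.523]
force: [-0.7, 0.4, 0.4]
grip_width: 0.0001
finger_force: 0.0
```

```bash
python3 -c "
from h import *
delta(pt(CL,[-.125,0,.041])[0],[np.pi,0,1.528])
shot('wrist','w1')"
```

```text
clk 2.8 pos [0.692  0.0977 0.0421] rpy [-3.140e+00  1.000e-03  1.523e+00] q [ 0.01  0.88 -0.4   1.49  0.41  0.86 -0.57]
delta [-0.0703  0.0008  0.0022] [-0.0007  0.0004 -0.0022]
```

View pics/w1.png

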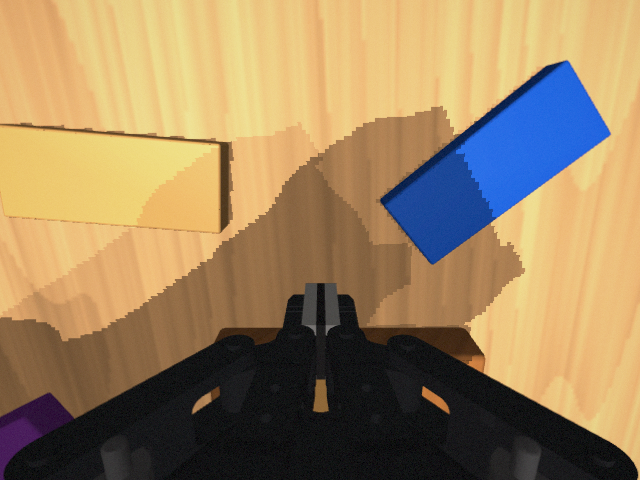

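The wrist view shows the closed fingers at (320,290) and the base edge below them. The decoy slab is at (110,180) and the blue one at (500,160), both clear of the push path. Pushing now.

Request:
play_rows(
  deltas=[
    [-0.01,0,0,0,0,0,1],
    [-0.02,0,0,0,0,0,1],
    [-0.03,0,0,0,0,0,1],
    [-0.038,0,0,0,0,0,1],
    [-0.044,0,0,0,0,0,1],
    [-0.05,0,0,0,0,0,1],
    [-0.055,0,0,0,0,0,1],
    [-0.06,0,0,0,0,0,1],
    [-0.065,0,0,0,0,0,1],
    [-0.07,0,0,0,0,0,1],
  ],
)

```text
clock: 3.85
position: [0.6908, 0.0643, 0.0428]
tool_rot: [-3.142, -0.0, 1.525]
force: [1.0, 0.6, 2.6]
grip_width: -0.0001
finger_force: 0.7
```

Request:
play_rows(
  deltas=[
    [-0.003,0,0,0,0,0,1],
    [-0.005,0,0,0,0,0,1],
    [-0.007,0,0,0,0,0,1],
    [-0.009,0,0,0,0,0,1],
  ],
)

```text
clock: 4.25
position: [0.6906, 0.0599, 0.0428]
tool_rot: [-3.142, -0.0, 1.525]
force: [0.9, 1.3, 0.8]
grip_width: 0.0001
finger_force: 0.6
```

Request:
play_rows(
  deltas=[
    [-0.002,0,0,0,0,0,1],
    [-0.004,0,0,0,0,0,1],
    [-0.006,0,0,0,0,0,1],
    [-0.006,0,0,0,0,0,1],
  ],
)

```text
clock: 4.65
position: [0.6904, 0.0585, 0.0429]
tool_rot: [3.141, -0.002, 1.526]
force: [0.4, 8.6, 0.1]
grip_width: -0.0002
finger_force: 3.9
```

Run:
```python
from h import *
s=observe();print(s['force'],s['position'])
a=shot('scene','s1')[235:335,265:385];b=shot('top','t1')[175:265,260:380]
o=np.zeros((400,800,3),np.uint8);o[:333,:400]=cv2.resize(a,(400,333),interpolation=2);o[:300,400:]=cv2.resize(b,(400,300),interpolation=2);cv2.imwrite('pics/c1.png',o[:,:,::-1])
```

```text
[0.39622959 8.56969176 0.11457848] [0.69042837 0.05848358 0.04286264]
```

View pics/c1.png

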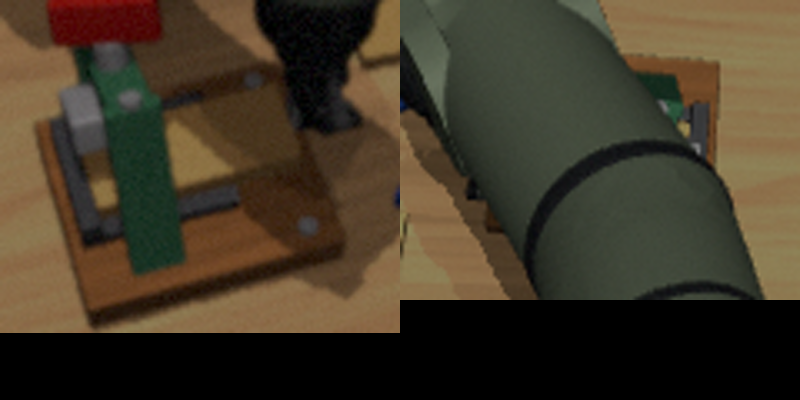

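Force rises to 8.6 N at TCP x = -121 mm of the clamp, which is the expected home position. The crop shows the pin end at (95,190), against the stop bar. I'll press a little more, then back off.

Request:
play_rows(
  deltas=[
    [-0.002,0,0,0,0,0,1],
    [-0.003,0,0,0,0,0,1],
    [-0.003,0,0,0,0,0,1],
  ],
)

```text
clock: 5.05
position: [0.6904, 0.0584, 0.043]
tool_rot: [3.141, -0.004, 1.527]
force: [0.4, 13.3, 0.0]
grip_width: -0.0002
finger_force: 6.6
```

Request:
play_rows(
  deltas=[
    [0.02,0,0,0,0,0,1],
    [0.06,0,0,0,0,0,1],
    [0.1,0,-0.05,0,0,0,0.8],
    [0.12,0,-0.15,0,0,0,0.5],
    [0.12,0,-0.25,0,0,0,0],
    [0.12,0,-0.35,0,0,0,0],
    [0.12,0,-0.45,0,0,0,0],
    [0.12,0,-0.52,0,0,0,0],
  ],
)

```text
clock: 5.85
position: [0.6932, 0.1168, 0.3066]
tool_rot: [3.139, -0.001, 1.525]
force: [0.4, -1.1, -0.5]
grip_width: 0.0848
finger_force: 0.0
```

```bash
cat >> h.py <<'E'
AX=R.from_euler('z',CL[2]-np.pi/2).apply([0,-.4226,.9063])
def tool(phi): # closing line = clamp y turned clockwise by phi about the screw axis; tool z down the axis
    z=-AX; x0=R.from_euler('z',CL[2]-np.pi/2).apply([-1,0,0]) # tool x at phi=0: clamp -x (as in the push)
    return R.from_rotvec(z*phi)*R.from_matrix(np.c_[x0,np.cross(z,x0),z])
def up(h): return pt(CL,[0,-.4226*h,.052+.9063*h])[0]
E
python3 - <<'E'
from h import *
# knob angle from first pictures: fit bar ends
from scipy.optimize import least_squares
def ends(a):
    M=tool(a).as_matrix(); o=up(.126); return np.array([o+.035*M[:,0],o-.035*M[:,0]])
for n in('top','scene'):
  for a in (0,.2,.4,.6,.8): print(n,a,((proj(n,ends(a))-((260,175) if n=='top' else (265,225)))*3.333).round().tolist())
print(tool(0).as_euler('xyz'))
delta(up(.2),Rm=tool(.4))
E
```

```text
top 0 [[204.0, 187.0], [304.0, 193.0]]
top 0.2 [[206.0, 177.0], [302.0, 203.0]]
top 0.4 [[210.0, 168.0], [298.0, 212.0]]
top 0.6 [[215.0, 160.0], [293.0, 220.0]]
top 0.8 [[222.0, 153.0], [286.0, 227.0]]
scene 0 [[155.0, 15.0], [46.0, 42.0]]
scene 0.2 [[157.0, 20.0], [45.0, 36.0]]
scene 0.4 [[157.0, 26.0], [46.0, 30.0]]
scene 0.6 [[154.0, 32.0], [49.0, 24.0]]
scene 0.8 [[149.0, 38.0], [55.0, 19.0]]
[2.7052736  0.         1.52799633]
clk 5.85 pos [0.6932 0.1168 0.3066] rpy [ 3.139e+00 -1.000e-03  1.525e+00] q [ 0.01  0.63 -0.47  1.26  0.28  1.32 -0.49]
delta [-0.3593 -0.1687  0.146 ] [-0.2043  0.0413  0.1867]
```

Request:
play_rows(
  deltas=[
    [-0.09,-0.05,0,-0.05,0.01,0.045,0],
    [-0.18,-0.1,0,-0.1,0.02,0.09,0],
    [-0.27,-0.15,0.03,-0.15,0.03,0.135,0],
    [-0.36,-0.17,0.07,-0.204,0.041,0.18,0],
    [-0.36,-0.17,0.11,-0.204,0.041,0.18,0],
    [-0.36,-0.17,0.145,-0.204,0.041,0.18,0],
    [-0.36,-0.17,0.145,-0.204,0.041,0.18,0],
  ],
)

```text
clock: 6.55
position: [0.5988, -0.0602, 0.2286]
tool_rot: [2.74, -0.159, 1.174]
force: [0.9, 0.6, 0.1]
grip_width: 0.0854
finger_force: 0.0
```

Run:
```python
from h import *
delta(up(.094),Rm=tool(.36))
c=cam('wrist');im=shot('wrist','w2')
print(proj('',[up(.126),up(.092)],c).round(0).tolist())
```

```text
clk 6.55 pos [ 0.5988 -0.0602  0.2286] rpy [ 2.74  -0.159  1.174] q [ 0.26  0.33 -0.33  2.03  0.36  0.39 -0.77]
delta [0.0059 0.0074 0.2053] [-0.003   0.0004 -0.0127]
[[326.0, 245.0], [325.0, 230.0]]
```

View pics/w2.png

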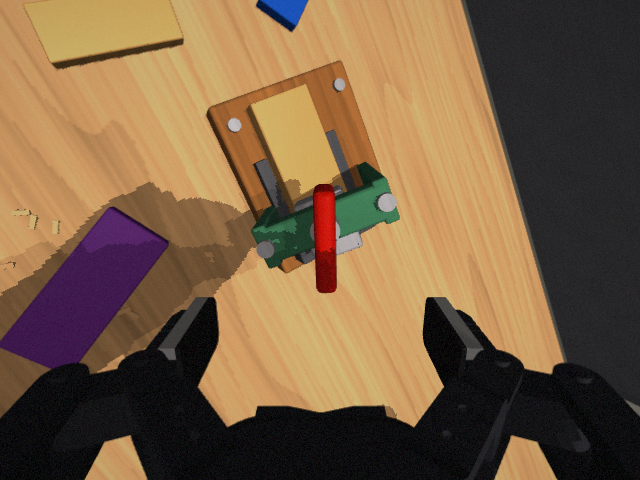

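The knob bar is at (325,240), vertical in the picture, so it lies along tool x between the fingers as predicted (326,245). Descending and gripping.

Request:
play_rows(
  deltas=[
    [0.006,0.007,0.07,-0.003,0,-0.005,0],
    [0.006,0.007,0.13,-0.003,0,-0.005,0],
    [0.006,0.007,0.18,-0.003,0,-0.005,0],
    [0.006,0.007,0.205,-0.003,0,-0.005,0],
    [0.006,0.007,0.205,-0.003,0,-0.005,0],
    [0.006,0.007,0.205,-0.003,0,-0.005,1],
    [0.006,0.007,0.205,-0.003,0,-0.005,1],
    [0.006,0.007,0.205,-0.003,0,-0.005,1],
    [0.006,0.007,0.205,-0.003,0,-0.005,1],
    [0.006,0.007,0.205,-0.003,0,-0.005,1],
  ],
  newtons=50,
)

```text
clock: 7.6
position: [0.6451, -0.0602, 0.1385]
tool_rot: [2.733, -0.155, 1.184]
force: [-42.9, 16.1, 31.9]
grip_width: 0.0133
finger_force: 54.1
```

Run:
```python
from h import *
s=observe();print(s['force'],s['moment'],s['grip_width'],s['finger_force'])
delta(up(.094),Rm=tool(.36))
```

```text
[-42.88231319  16.1425989   31.86640745] [2.39591203 4.0256324  0.99315108] 0.013251266907465845 54.1495156288147
clk 7.6 pos [ 0.6451 -0.0602  0.1385] rpy [ 2.733 -0.155  1.184] q [ 0.11  0.52 -0.16  2.    0.52  0.21 -0.91]
delta [-0.0007  0.0004  0.003 ] [-0.0002  0.0004 -0.0075]
```

Run:
```python
from h import *
s=observe();r=R.from_euler('xyz',s['tool_rot']).inv();print(r.apply(s['force']),r.apply(s['moment']))
```

```text
[  3.72458613 -29.43795249 -47.27027205] [4.72953387 0.75017513 0.03473346]
```

Request:
play_rows(
  deltas=[
    [0,-0.001,-0.002,0,0,0,1],
    [0,-0.002,-0.003,0,0,0,1],
    [0,-0.002,-0.003,0,0,0,1],
  ],
)

```text
clock: 7.9
position: [0.6447, -0.06, 0.1389]
tool_rot: [2.732, -0.156, 1.185]
force: [5.1, 2.4, -18.4]
grip_width: 0.013
finger_force: 50.5
```

```bash
cat >> h.py <<'E'
def st():
    s=observe();r=R.from_euler('xyz',s['tool_rot']);M=r.as_matrix();T=tool(0).as_matrix()
    print('clk',round(s['clock'],2),'F',r.inv().apply(s['force']).round(1),'M',r.inv().apply(s['moment']).round(2),'phi',round(np.arctan2(M[:,0]@T[:,1],M[:,0]@T[:,0]),3),'q',s['qpos'].round(2),'w',s['grip_width'].round(4))
    delta(up(.0955),Rm=r)
E
python3 -c "
from h import *
st()"
```

```text
Traceback (most recent call last):
  File "h.py", line 36, in st
    print('clk',round(s['clock'],2),'F',r.inv().apply(s['force']).round(1),'M',r.inv().apply(s['moment']).round(2),'phi',round(np.arctan2(M[:,0]@T[:,1],M[:,0]@T[:,0]),3),'q',s['qpos'].round(2),'w',s['grip_width'].round(4))
                                                                                                                                                                                                     ^^^^^^^^^^^^^^^^^^^^^
AttributeError: 'float' object has no attribute 'round'
```

Request:
play_rows(
  deltas=[
    [0,0,0.001,0,0,0.03,1],
    [0,0,0.001,0,0,0.06,1],
    [0,0,0.001,0,0,0.09,1],
    [0,0,0.001,0,0,0.12,1],
    [0,0,0.001,0,0,0.15,1],
  ],
)

```text
clock: 8.4
position: [0.6449, -0.0601, 0.1389]
tool_rot: [2.796, -0.273, 0.883]
force: [-0.2, 2.7, -8.7]
grip_width: 0.0132
finger_force: 52.3
```

```bash
sed -i "s/s\['grip_width'\].round(4)/round(s['grip_width'],4)/" h.py
python3 -c "
from h import *
st()"
```

```text
clk 8.4 F [-0.5 -4.8  7.8] M [ 1.3  -0.33 -0.11] phi 0.692 q [ 0.07  0.52 -0.1   2.    0.39  0.2  -1.12] w 0.0132
clk 8.4 pos [ 0.6449 -0.0601  0.1389] rpy [ 2.796 -0.273  0.883] q [ 0.07  0.52 -0.1   2.    0.39  0.2  -1.12]
delta [-0.0007  0.0008  0.0008] [0. 0. 0.]
```

Request:
play_rows(
  deltas=[
    [0,0,0,0,0,0.03,1],
    [0,0,0,0,0,0.06,1],
    [0,0,0,0,0,0.09,1],
    [0,0,0,0,0,0.12,1],
    [0,0,0,0,0,0.15,1],
    [0,0,0,0,0,0.18,1],
    [0,0,0,0,0,0.21,1],
    [0,0,0,0,0,0.24,1],
    [0,0,0,0,0,0.27,1],
    [0,0,0,0,0,0.3,1],
  ],
)

```text
clock: 9.4
position: [0.645, -0.0604, 0.1389]
tool_rot: [3.026, -0.423, 0.232]
force: [0.7, 1.1, -8.5]
grip_width: 0.0128
finger_force: 52.1
```

```bash
python3 -c "
from h import *
st()"
```

```text
clk 9.4 F [-2.6 -1.8  8. ] M [ 0.39 -1.01 -0.14] phi 1.321 q [-0.01  0.52 -0.    2.01  0.14  0.18 -1.5 ] w 0.0128
clk 9.4 pos [ 0.645  -0.0604  0.1389] rpy [ 3.026 -0.423  0.232] q [-0.01  0.52 -0.    2.01  0.14  0.18 -1.5 ]
delta [-0.0001  0.0004  0.0008] [0. 0. 0.]
```

Request:
play_rows(
  deltas=[
    [0,0,0,0,0,0.03,1],
    [0,0,0,0,0,0.06,1],
    [0,0,0,0,0,0.09,1],
    [0,0,0,0,0,0.12,1],
    [0,0,0,0,0,0.15,1],
    [0,0,0,0,0,0.18,1],
    [0,0,0,0,0,0.21,1],
    [0,0,0,0,0,0.24,1],
  ],
)

```text
clock: 10.2
position: [0.6449, -0.0606, 0.1389]
tool_rot: [-3.026, -0.422, -0.321]
force: [0.3, -0.7, -8.7]
grip_width: 0.0132
finger_force: 52.1
```

```bash
cat >> h.py <<'E'
def orange(name):
    im=shot('scene',name)
    hsv=cv2.cvtColor(im,cv2.COLOR_RGB2HSV)[225:330,265:340]
    m=cv2.inRange(hsv,(4,190,100),(18,255,255)); ys,xs=np.nonzero(m)
    print('orange',len(xs),(xs.mean()+265,ys.mean()+225) if len(xs) else '')
    head=np.array([[.03,-.4226*.05,.052+.9063*.05]]);print('head approx px',proj('scene',pt(CL,head)).round())
E
python3 -c "
from h import *
st();orange('s2')
im=cv2.imread('pics/s2.png')[210:335,250:400]
cv2.imwrite('pics/c2.png',cv2.resize(im,(720,600),interpolation=2))"
```

```text
clk 10.2 F [-3.1  1.5  8. ] M [-0.44 -0.97 -0.2 ] phi 1.824 q [-0.07  0.52  0.07  2.01 -0.08  0.17 -1.8 ] w 0.0132
clk 10.2 pos [ 0.6449 -0.0606  0.1389] rpy [-3.026 -0.422 -0.321] q [-0.07  0.52  0.07  2.01 -0.08  0.17 -1.8 ]
delta [ 0.     -0.      0.0008] [0. 0. 0.]
orange 0 
head approx px [[287. 267.]]
```

View pics/c2.png

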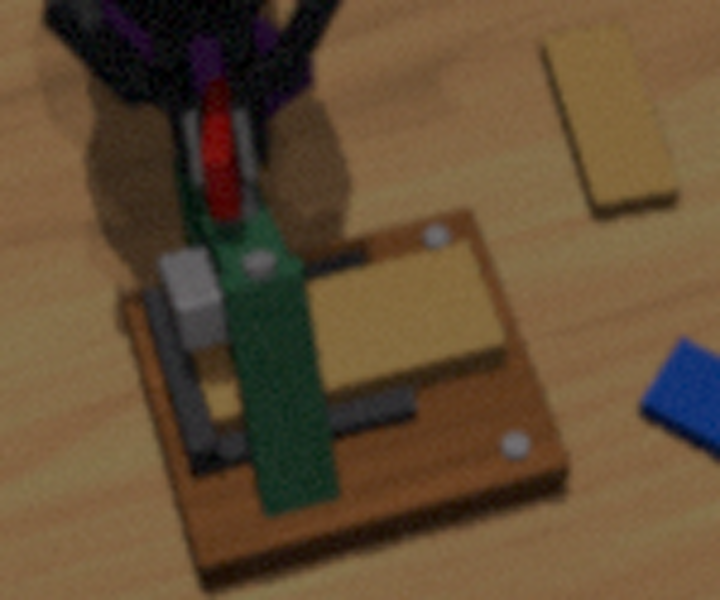

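The crop shows the clamp clearly: the steel head is at scene (290,272), no orange is out yet, and the knob bar is now roughly along clamp y. q6 is near its lower limit, so I'll check it closely while stepping.

Request:
play_rows(
  deltas=[
    [0,0,0,0,0,0.025,1],
    [0,0,0,0,0,0.05,1],
    [0,0,0,0,0,0.075,1],
  ],
)

```text
clock: 10.55
position: [0.645, -0.0607, 0.139]
tool_rot: [-2.958, -0.399, -0.492]
force: [0.7, -0.4, -14.4]
grip_width: 0.0135
finger_force: 51.6
```

```bash
python3 -c "
from h import *
st();print(observe()['qpos'].round(4));orange('s3')"
```

```text
clk 10.55 F [-4.9  2.5 13.3] M [-1.11 -1.48 -0.1 ] phi 1.982 q [-0.08  0.52  0.1   2.01 -0.15  0.17 -1.89] w 0.0135
clk 10.55 pos [ 0.645  -0.0607  0.139 ] rpy [-2.958 -0.399 -0.492] q [-0.08  0.52  0.1   2.01 -0.15  0.17 -1.89]
delta [-0.0001 -0.0001  0.0009] [0. 0. 0.]
[-0.0838  0.5241  0.0991  2.0112 -0.1549  0.1735 -1.8875]
orange 0 
head approx px [[287. 267.]]
```

Request:
play_rows(
  deltas=[
    [0,0,0,0,0,0.02,1],
    [0,0,0,0,0,0.04,1],
    [0,0,0,0,0,0.06,1],
  ],
)

```text
clock: 10.9
position: [0.645, -0.0607, 0.139]
tool_rot: [-2.908, -0.373, -0.624]
force: [-2.5, -2.8, -19.8]
grip_width: 0.0131
finger_force: 51.0
```

```bash
python3 -c "
from h import *
st();print(observe()['qpos'].round(4));orange('s4')"
```

```text
clk 10.9 F [-7.6  7.9 16.9] M [-1.95 -1.89 -0.2 ] phi 2.108 q [-0.1   0.53  0.12  2.01 -0.21  0.17 -1.96] w 0.0131
clk 10.9 pos [ 0.645  -0.0607  0.139 ] rpy [-2.908 -0.373 -0.624] q [-0.1   0.53  0.12  2.01 -0.21  0.17 -1.96]
delta [-0.0003 -0.      0.0009] [0. 0. 0.]
[-0.0983  0.5252  0.1185  2.0118 -0.2121  0.1741 -1.9586]
orange 0 
head approx px [[287. 267.]]
```

Request:
play_rows(
  deltas=[
    [0,0,0.001,0,0,0.02,1],
    [0,0,0.001,0,0,0.04,1],
    [0,0,0.001,0,0,0.06,1],
  ],
)

```text
clock: 11.25
position: [0.6451, -0.0607, 0.1389]
tool_rot: [-2.862, -0.341, -0.753]
force: [-10.6, -2.8, -9.0]
grip_width: 0.0128
finger_force: 52.8
```

```bash
python3 -c "
from h import *
st();print(observe()['qpos'].round(4));orange('s5');r=R.from_euler('xyz',observe()['tool_rot']);print(r.as_matrix()[:,2],-AX)"
```

```text
clk 11.25 F [-8.5 10.8  3.7] M [-2.64 -2.27 -0.25] phi 2.232 q [-0.11  0.53  0.14  2.01 -0.27  0.17 -2.03] w 0.0128
clk 11.25 pos [ 0.6451 -0.0607  0.1389] rpy [-2.862 -0.341 -0.753] q [-0.11  0.53  0.14  2.01 -0.27  0.17 -2.03]
delta [-0.0003 -0.      0.0008] [0. 0. 0.]
[-0.1124  0.5267  0.1376  2.0126 -0.2694  0.175  -2.0287]
orange 0 
head approx px [[287. 267.]]
[ 0.42328018 -0.01900544 -0.90579947] [ 0.42221299 -0.01808176 -0.9063    ]
```

Alignment is still good, so I continue.

Request:
play_rows(
  deltas=[
    [0,0,0,0,0,0.02,1],
    [0,0,0,0,0,0.04,1],
    [0,0,0,0,0,0.06,1],
  ],
)

```text
clock: 11.6
position: [0.645, -0.0608, 0.1389]
tool_rot: [-2.822, -0.304, -0.88]
force: [-10.5, -2.9, -10.2]
grip_width: 0.0131
finger_force: 52.8
```

```bash
python3 -c "
from h import *
st();print(observe()['qpos'].round(4));orange('s6')"
```

```text
clk 11.6 F [-7.4 12.1  4.9] M [-3.06 -1.84 -0.19] phi 2.358 q [-0.13  0.53  0.16  2.01 -0.33  0.18 -2.1 ] w 0.0131
clk 11.6 pos [ 0.645  -0.0608  0.1389] rpy [-2.822 -0.304 -0.88 ] q [-0.13  0.53  0.16  2.01 -0.33  0.18 -2.1 ]
delta [-0.0003 -0.0001  0.0007] [0. 0. 0.]
[-0.127   0.5282  0.1573  2.0133 -0.3266  0.1767 -2.1001]
orange 1 (np.float64(331.0), np.float64(313.0))
head approx px [[287. 267.]]
```

Request:
play_rows(
  deltas=[
    [0,0,0,0,0,0.02,1],
    [0,0,0,0,0,0.04,1],
    [0,0,0,0,0,0.05,1],
  ],
)

```text
clock: 11.95
position: [0.645, -0.0608, 0.1389]
tool_rot: [-2.793, -0.27, -0.983]
force: [-10.8, -3.2, -9.8]
grip_width: 0.0135
finger_force: 52.7
```

```bash
cat >> h.py <<'E'
def diff(a,b):
    A,B=[cv2.GaussianBlur(cv2.imread(f'pics/{n}.png'),(3,3),0).astype(int)[255:300,270:300] for n in(a,b)]
    d=np.abs(A-B).sum(2); ys,xs=np.nonzero(d>60); print('diff',len(xs),(xs.mean()+270,ys.mean()+255,B[ys,xs].mean(0)) if len(xs) else '')
E
python3 -c "
from h import *
st();orange('s7');diff('s2','s6');diff('s2','s7')"
```

```text
clk 11.95 F [-5.8 13.1  4.4] M [-3.27 -1.62 -0.21] phi 2.463 q [-0.14  0.53  0.17  2.01 -0.37  0.18 -2.16] w 0.0135
clk 11.95 pos [ 0.645  -0.0608  0.1389] rpy [-2.793 -0.27  -0.983] q [-0.14  0.53  0.17  2.01 -0.37  0.18 -2.16]
delta [-0.0003 -0.0002  0.0007] [0. 0. 0.]
orange 61 (np.float64(281.4918032786885), np.float64(274.1803278688525))
head approx px [[287. 267.]]
diff 83 (np.float64(287.5421686746988), np.float64(265.90361445783134), array([53.3373494 , 65.92771084, 70.15662651]))
diff 196 (np.float64(284.3061224489796), np.float64(272.015306122449), array([36.05102041, 59.64795918, 80.58163265]))
```

The tab has popped: 61 orange pixels at (281,274). Holding briefly, then opening and retreating along the axis.

Request:
play_rows(
  deltas=[
    [0,0,0,0,0,0,1],
    [0,0,0,0,0,0,0.5],
    [0,0,0,0,0,0,0],
    [0,0,0,0,0,0,0],
    [0,0,0,0,0,0,0],
    [0,0,-0.05,0,0,0,0],
    [0,0,-0.12,0,0,0,0],
    [0,0,-0.2,0,0,0,0],
    [0,0,-0.25,0,0,0,0],
    [0,0,-0.25,0,0,0,0],
  ],
)

```text
clock: 13.0
position: [0.5934, -0.0581, 0.2559]
tool_rot: [-2.787, -0.274, -0.982]
force: [0.2, 0.2, -0.7]
grip_width: 0.0852
finger_force: 0.0
```

```bash
python3 -c "
from h import *
st();orange('s8')
im=cv2.imread('pics/s8.png')[210:335,250:400]
cv2.imwrite('pics/c8.png',cv2.resize(im,(720,600),interpolation=2))"
```

```text
clk 13.0 F [-0.2  0.   0.7] M [-0.31 -0.28 -0.01] phi 2.461 q [-0.34  0.28  0.4   2.05 -0.25  0.4  -2.27] w 0.0852
clk 13.0 pos [ 0.5934 -0.0581  0.2559] rpy [-2.787 -0.274 -0.982] q [-0.34  0.28  0.4   2.05 -0.25  0.4  -2.27]
delta [-0.0042  0.0061  0.2564] [0. 0. 0.]
orange 55 (np.float64(280.7090909090909), np.float64(274.3090909090909))
head approx px [[287. 267.]]
```

View pics/c8.png

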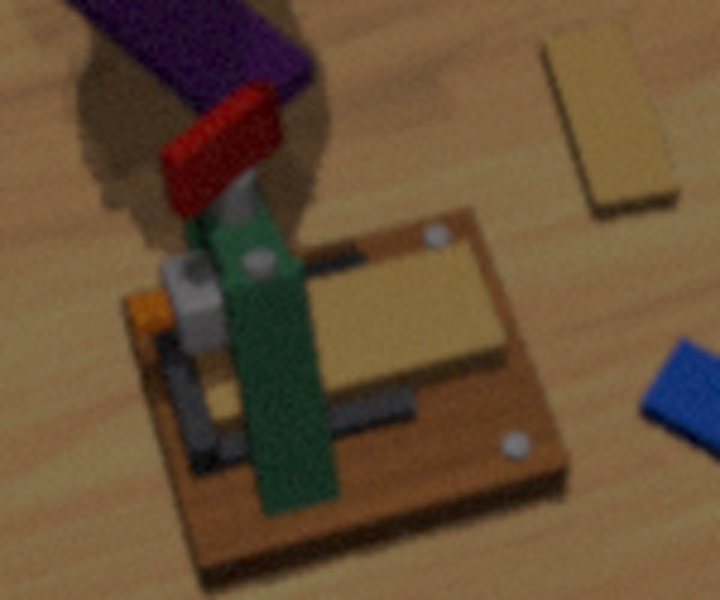

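The orange tab stands out at crop (150,310). The pin has not moved since it was pushed home, and the knob is free with the gripper clear of it. Handing in.

```bash
python3 -c "
from h import *
print(job_done())"
```

```text
the job is handed in; nothing more can be done
None
```

The pin is home against the back stop, the clamp is tightened and stopped within about 0.1 rad of the tab's pop, the knob is released, and I handed the job in at about 13 s; the hand-in returned no verdict.

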